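# Reset the off-contact dial on a screen-printing press

### The arm

A 6-joint arm with a two-finger parallel gripper is mounted at the origin on the work surface. World frame = base frame: x ahead of the robot, y to its left, z up, the work surface at z = 0. Lengths are in mm, angles in rad, forces in N, time in s.
With the tool pointing down it reaches from about 350 to 775 mm from the base axis. Payload 7.3 kg.
Tool frame: the origin (TCP) lies at the very end of the fingers, on their centre line; the grasp point (between the pads) lies 19 mm behind it; x points along the fingers, y is the direction in which the jaws open and shut, and the axes are right-handed (so a half turn about x gives the same grasp; the last joint's range is limited). The gripper opens to 92 mm and grips with 3 to 60 N. Pads are 19 mm wide; open, the fingers measure 130 mm over their backs; the gripper's body (75 mm by 190 mm) begins 47 mm behind the grasp point.
Start: joints at [-1.343, 0.342, 1.524, -0, 1.275, -0.146], TCP at [191.73, -488.758, 226.741] pointing down, gripper open.
Joint ranges: [-2.53, 2.53], [-0.77, 2.02], [0.04, 2.7], [-1, 4.14], [0.28, 2.66], [-3.11, 3.11]. Speed limits (rad/s): [2.57, 2.57, 3.14, 3.14, 3.14, 3.14].

### API

Orientations are given as [roll, pitch, yaw] about the fixed x, y, z axes, in that order (R = Rz(yaw) Ry(pitch) Rx(roll)).
In Python, from plant import sensors, capture, bot gives the robot as it stands.
- The arm moves only by the shell command python3 -m crank 'ROWS' [OPENING]. ROWS is JSON, a list of rows, each an object of numbers: "dx", "dy", "dz": the shift along the tool's x, y, z in cm; "spin": the turn about the tool's x in rad. A call has 1 to 20 rows; each row is the pose to reach, as a shift and turn from the pose commanded when the call began, along the tool's axes at that moment; what a row does not reach only later rows make up. A row lasts 1/12 s, in which the tool goes at most 41.7 mm and 7.16 degrees, less where a joint would pass 70% of its speed; a pose out of reach is approached as far as the arm can. A call with a gripper value outside its range is refused whole. OPENING is the opening in per cent of the stroke, from 0 (shut) to 100 (fully open), set as the call begins (- or left out, the last holds). The fingers move at their own pace and stop on an object; the grip force is fixed at half the most. Time passes only in rows, so rows that repeat a pose let the fingers close. It gives the time, the measured TCP pose, the force and the opening at its end, in the units of the state.
- sensors.get_obs(): the state, without advancing time (a new reading comes with each control period).
- capture(name): name is "scene" or "side" or "wrist"; returns a dict with "frame" (384x512x3 uint8, blue, green, red), "vfov" (degrees; the focal length in pixels is half the picture's height over the tangent of half this angle, whatever the lens; pixels are square), "cx", "cy" (the principal point, pixels), "k1" (the pictures are not rectified: a ray, as slopes to the right and down, at radius r is drawn at 1 + k1 r^2 times it, then the intrinsics apply), "view" (4x4, takes a point from world to camera coordinates); the wrist camera has in their place "mount" (4x4, takes a point from camera to tool coordinates, whose origin is the TCP and whose axes are the tool frame's). Camera axes: x right, y down, z forward; pixel columns grow to the right and rows downward; lengths in mm; the calibration is good to about 2 mm. A picture is of the moment at which its call begins: read the wrist's pose just before it. There is no depth.
- bot.close_job(): hands the job in, once; it reports no verdict.
The state is a dict: "time": time; "joint_positions": joint angles; "dq": joint speeds; "tau": joint torques, N m; "tool_pos": TCP position; "tcp_rot": TCP orientation; "contact_force": force on the tool from outside, world axes, zero at the start; "moment": the same for the moment, N m; "grip_width": finger opening in mm.
Only numpy, scipy, OpenCV 4.12 (cv2) and the standard library are available. Lean on these libraries where they do the work, as an engineer would, in place of code of your own. Each camera call takes 0.05 s, during which the arm holds its last target.

### The job

Reset the height of the screen-printing press: on the grey deck at the robot's side of the press, turn the larger of the two black pointer knobs until its nose points at the raised index tab on its own dial plate, then let go. Leave the smaller pointer knob as it stands.

Things in the scene. Friction and masses are not known exactly. Their poses are not given: they have to be found in the camera images.
- height_grip (a point): Grip point of the larger knob, on its upright turning axis: black bar 64 long, 16 thick, 40 mm tall on a 60 x 6 mm disc; one end is a wedge nose, white line on top towards it. Point: 13 mm below the bar's top, 33 mm above the 116 mm aluminium dial plate (8 mm thick, on a deck 60 mm above the table). x: to the nose, z: up. Turns either way, 0.05 N m friction, no spring, stays where left.
- height_nose (a point): Tip of the larger knob's nose, at the height of the bar's top (54 mm above the deck), 40 mm out from the turning axis; goes round with the knob. x points outward from the axis, z up. It starts 34 to 77 degrees from the tab; there are over 70 degrees of free travel beyond the tab.
- height_mark (a point): Raised index tab near the edge of the larger knob's dial plate: dark steel block 14 mm long (radially), 8 mm wide, 6 mm above the plate, the only raised thing there besides the knob. Point: middle of its top, 49 mm out from the turning axis; fixed. x points outward from the axis, z up.
- side_nose (a point): Nose tip of the smaller knob (leave alone): bar 38 x 12 x 26 mm on an 80 mm plate, 0.21 m from the larger one, on either side of it. Point: at its bar's top, 25 mm out from its own axis; x points outward. A loose tape roll (60 mm wide, 18 mm tall) lies between the knobs; three star-shaped clamp knobs, tops 118 mm above the table, stand 0.10 m beyond them.

How it is judged:
By the outcome, as a careful person would: the job done as asked, in the order asked, and still so for the second after the job is handed in, with the robot touching nothing.
It also fails if it takes over 32 s, if anything falls off the work surface, if the arm or the gripper's body presses on something with over 40 N, if the wrist force passes 120 N, or if a joint passes its speed limit or range.

## Working session

There is one attempt and no reset: what is moved stays moved. The work goes in short steps, Python scripts to look and compute and a shell command to move; the robot and the scene stay as the last step left them, time stands still between calls to the robot, and variables do not carry over. Pictures are saved under pics/ and viewed, and the job is handed in when it is done.

```bash
ls; mkdir -p pics; python3 - <<'E'
from plant import sensors,capture
import cv2,json,numpy as np
o=sensors.get_obs();print(o)
for n in("scene","side","wrist"):
    c=capture(n);cv2.imwrite(f"pics/{n}0.png",c["frame"]);print(n,{k:(v if np.isscalar(v) else np.array(v).tolist()) for k,v in c.items() if k!="frame"})
E
```

```text
pics
{'time': 0.0, 'joint_positions': array([-1.34300515e+00,  3.42745187e-01,  1.52504841e+00,  1.06394491e-05,
        1.27541156e+00, -1.45994472e-01]), 'dq': array([ 1.01265318e-03,  4.86945327e-05,  7.20160471e-04,  1.09922474e-03,
       -4.52752441e-04,  2.05894083e-04]), 'tau': array([-1.09617954e-04, -4.31239200e+01, -2.44225895e+01,  7.18197436e-02,
        5.60576341e-02, -1.19292654e-04]), 'tool_pos': array([ 191.62898286, -488.32001017,  226.02236049]), 'tcp_rot': array([-1.72309994,  1.56918379,  1.79227525]), 'contact_force': array([ 0.73589113,  0.13917312, -0.30492677]), 'moment': array([0.02724608, 0.02427071, 0.04796139]), 'grip_width': 91.47413597138066}
scene {'vfov': 56.877054842954635, 'cx': 256.6388264507234, 'cy': 195.82829107936533, 'k1': -0.03969802230097464, 'view': [[-0.2894212055778125, 0.9571238955995793, 0.012215327837222872, 153.27833208189088], [0.4781100691664988, 0.15560597184643787, -0.8644058903589972, -135.4113571454287], [-0.8292443111191603, -0.24433712365911747, -0.502646239892927, 1168.1641728161783], [0.0, 0.0, 0.0, 1.0]]}
side {'vfov': 44.16429577231022, 'cx': 262.5570305798805, 'cy': 189.91518606042524, 'k1': 0.019471908970421874, 'view': [[0.8960561696451544, -0.4436745347142849, 0.01537036391623966, -489.42887785663584], [-0.2976861787836094, -0.6261788720681729, -0.7206129051971273, 257.6539450544919], [0.3293421925627928, 0.6411340947270656, -0.6931672184808215, 599.3677101901122], [0.0, 0.0, 0.0, 1.0]]}
wrist {'vfov': 67.30981264556706, 'cx': 257.4103349068172, 'cy': 197.65597956511735, 'k1': -0.06907114837538386, 'mount': [[0.000845855876223415, -0.27894807569690677, 0.9603058135785852, -159.09754530257055], [0.999999535265891, -0.0002082848255938536, -0.0009413211100462399, -0.4078520800120389], [0.0004625968411583207, 0.9603061635137116, 0.27894776988127795, -76.11808608481753], [0.0, 0.0, 0.0, 1.0]]}
```

View pics/scene0.png

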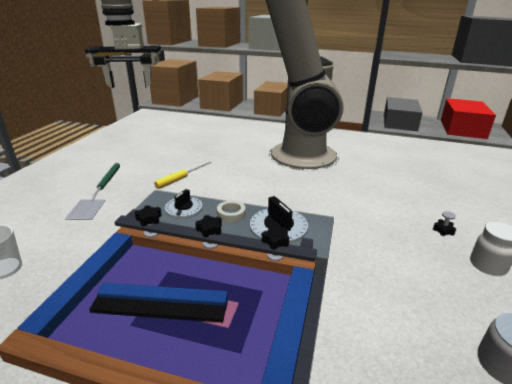

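View pics/side0.png

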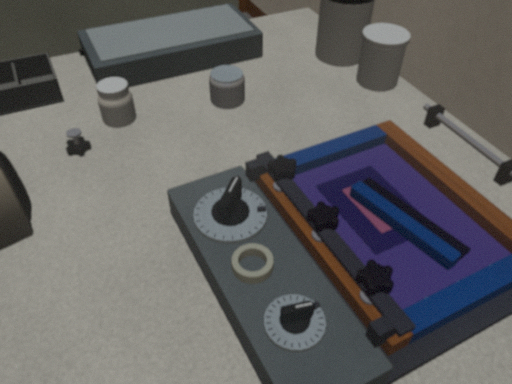

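View pics/wrist0.png

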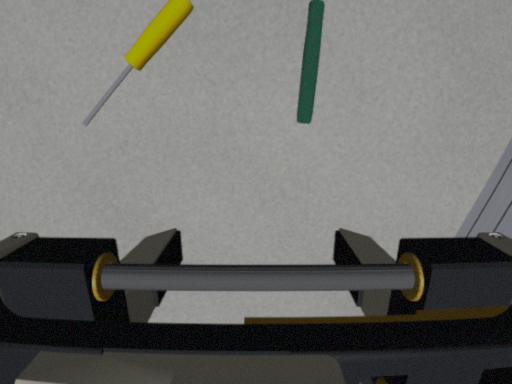

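The larger knob is at about (280,218) in the scene view and (231,212) in the side view. The tab is a dark spot near (262,208) in the side view. I'll zoom in on both.

```bash
python3 - <<'E'
import cv2,numpy as np
a=cv2.imread("pics/side0.png")[165:265,175:305];b=cv2.imread("pics/scene0.png")[185:255,235:325]
cv2.imwrite("pics/za.png",cv2.resize(a,None,fx=6,fy=6,interpolation=cv2.INTER_CUBIC))
cv2.imwrite("pics/zb.png",cv2.resize(b,None,fx=8,fy=8,interpolation=cv2.INTER_CUBIC))
E
```

```text
(no output)
```

View pics/za.png

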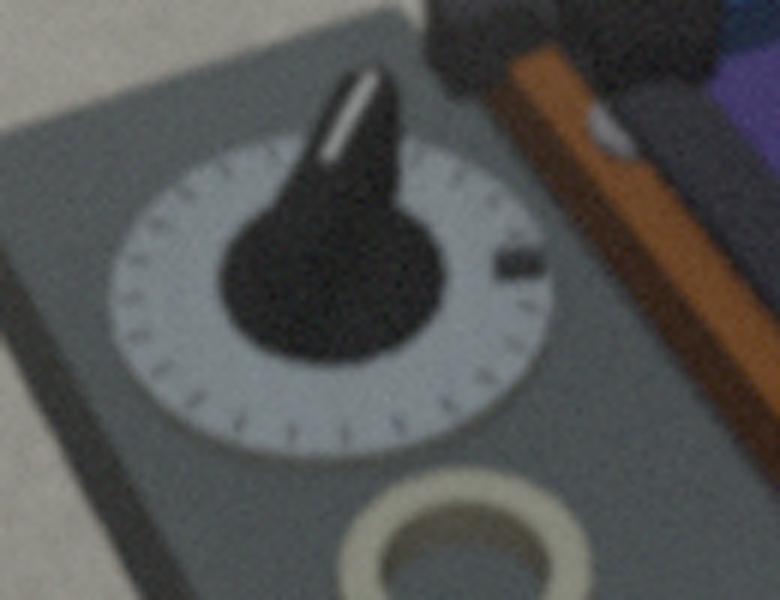

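View pics/zb.png

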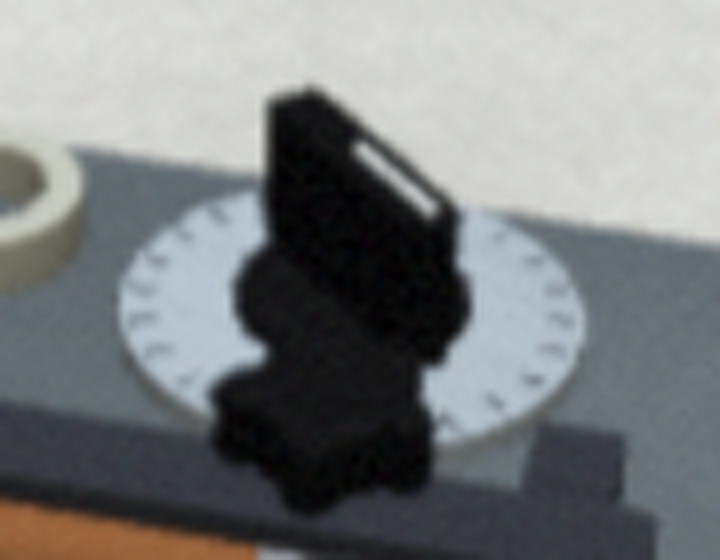

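```bash
cat > h.py <<'E'
import numpy as np,cv2
from scipy.spatial.transform import Rotation as R
def ray(c,uv,T=None):
    f=c["frame"].shape[0]/2/np.tan(np.radians(c["vfov"])/2)
    K=np.array([[f,0,c["cx"]],[0,f,c["cy"]],[0,0,1.]])
    p=cv2.undistortPoints(np.array(uv,float).reshape(-1,1,2),K,np.array([c["k1"],0,0,0,0.]))[:,0]
    d=np.c_[p,np.ones(len(p))]
    if T is None: T=np.linalg.inv(np.array(c["view"]))
    return T[:3,3],d@T[:3,:3].T
def plane(c,uv,z,T=None):
    o,d=ray(c,uv,T); return o+d*((z-o[2])/d[:,2])[:,None]
def tool(o):
    T=np.eye(4);T[:3,:3]=R.from_euler("xyz",o["tcp_rot"]).as_matrix();T[:3,3]=o["tool_pos"];return T
def circ(P):
    A=np.c_[2*P[:,:2],np.ones(len(P))];s=np.linalg.lstsq(A,(P[:,:2]**2).sum(1),rcond=None)[0]
    return s[:2],np.sqrt(s[2]+s[:2]@s[:2])
ang=lambda v:np.degrees(np.arctan2(v[1],v[0]))
E
python3 - <<'E'
from h import *
from plant import capture,sensors
c=capture("side")
A=lambda L:[(175+(x+.5)/6-.5,165+(y+.5)/6-.5) for x,y in L]
B=lambda L:[(235+(x+.5)/8-.5,185+(y+.5)/8-.5) for x,y in L]
P=plane(c,A([(110,285),(130,230),(180,175),(245,140),(440,143),(500,180),(553,290),(535,350),(480,410),(330,455),(220,430),(140,370)]),68)
ax,r=circ(P);print("side axis",ax,r)
P=plane(c,A([(220,280),(260,340),(330,366),(410,335),(446,275)]),74);print("disc",circ(P))
t=plane(c,A([(520,257)]),74)[0];l=plane(c,A([(327,160),(373,70)]),114)
print("tab",t,np.linalg.norm(t[:2]-ax),ang(t[:2]-ax)); print("line",l[:,:2],ang(l[1]-l[0]),"nose rel",ang(l[1,:2]-ax),np.linalg.norm(l[1,:2]-ax))
s=capture("scene")
P=plane(s,B([(120,295),(150,240),(200,205),(250,188),(470,205),(530,235),(570,275),(585,325),(560,385),(510,425)]),68)
ax2,r=circ(P);print("scene axis",ax2,r)
l=plane(s,B([(355,147),(435,212)]),114);print("line",l[:,:2],ang(l[1]-l[0]),ang(l[1,:2]-ax2))
o=sensors.get_obs();print(o["time"],tool(o).round(3))
E
```

```text
side axis [507.3645487   38.47531771] 58.25238557743112
disc (array([505.33210493,  33.57397218]), np.float64(28.953071623603392))
tab [552.45409059  19.81087286  74.        ] 48.79988001329036 -22.486706797705136
line [[506.21219028  36.42441447]
 [530.26790331  62.06765401]] 46.8295687706996 nose rel 45.848957254365814 32.88102773608597
scene axis [506.19879198  37.33550069] 58.49200940435936
line [[506.13887435  36.29351035]
 [528.64489339  60.87534953]] 47.5241916001057 46.36248785261833
0.25 [[-0.00000e+00  3.65000e-01 -9.31000e-01  1.91702e+02]
 [ 1.00000e-03 -9.31000e-01 -3.65000e-01 -4.88551e+02]
 [-1.00000e+00 -1.00000e-03 -0.00000e+00  2.26404e+02]
 [ 0.00000e+00  0.00000e+00  0.00000e+00  1.00000e+00]]
```

```bash
python3 -m crank '[{"dy":-1,"dz":-1.3},{"dy":-3,"dz":-3.9},{"dy":-5.5,"dz":-7.1,"spin":-0.03},{"dy":-8,"dz":-10.3,"spin":-0.06},{"dy":-10.5,"dz":-13.6,"spin":-0.1},{"dy":-13,"dz":-16.8,"spin":-0.14},{"dy":-15.5,"dz":-20,"spin":-0.18},{"dy":-18,"dz":-23.3,"spin":-0.22},{"dy":-20.5,"dz":-26.5,"spin":-0.26},{"dy":-23,"dz":-29.8,"spin":-0.3},{"dy":-25.5,"dz":-33,"spin":-0.34},{"dy":-28,"dz":-36.2,"spin":-0.38},{"dy":-30.5,"dz":-39.4,"spin":-0.42},{"dy":-33,"dz":-42.7,"spin":-0.45},{"dy":-35.2,"dz":-45.5,"spin":-0.45},{"dy":-36.7,"dz":-47.5,"spin":-0.45},{"dy":-37.5,"dz":-48.5,"spin":-0.45},{"dy":-37.5,"dz":-48.5,"spin":-0.45},{"dy":-37.5,"dz":-48.5,"spin":-0.45}]' 100
python3 - <<'E'
from h import *
from plant import capture,sensors
o=sensors.get_obs();T=tool(o);print(o["time"],T.round(3),o["joint_positions"])
c=capture("wrist");cv2.imwrite("pics/w1.png",c["frame"])
c=capture("side");cv2.imwrite("pics/s1.png",c["frame"])
E
```

```text
0.25 [[-0.00000e+00  3.65000e-01 -9.31000e-01  1.91702e+02]
 [ 1.00000e-03 -9.31000e-01 -3.65000e-01 -4.88551e+02]
 [-1.00000e+00 -1.00000e-03 -0.00000e+00  2.26404e+02]
 [ 0.00000e+00  0.00000e+00  0.00000e+00  1.00000e+00]] [-1.34296873e+00  3.42370888e-01  1.52451269e+00  8.88445447e-06
  1.27543595e+00 -1.45996026e-01]invalid input at $[0]: expected keys dx, dy, dz, spin
```

```bash
python3 -m crank '[{"dx":0,"dy":-1,"dz":-1.3,"spin":0},{"dx":0,"dy":-3,"dz":-3.9,"spin":0},{"dx":0,"dy":-5.5,"dz":-7.1,"spin":-0.03},{"dx":0,"dy":-8,"dz":-10.3,"spin":-0.06},{"dx":0,"dy":-10.5,"dz":-13.6,"spin":-0.1},{"dx":0,"dy":-13,"dz":-16.8,"spin":-0.14},{"dx":0,"dy":-15.5,"dz":-20,"spin":-0.18},{"dx":0,"dy":-18,"dz":-23.3,"spin":-0.22},{"dx":0,"dy":-20.5,"dz":-26.5,"spin":-0.26},{"dx":0,"dy":-23,"dz":-29.8,"spin":-0.3},{"dx":0,"dy":-25.5,"dz":-33,"spin":-0.34},{"dx":0,"dy":-28,"dz":-36.2,"spin":-0.38},{"dx":0,"dy":-30.5,"dz":-39.4,"spin":-0.42},{"dx":0,"dy":-33,"dz":-42.7,"spin":-0.45},{"dx":0,"dy":-35.2,"dz":-45.5,"spin":-0.45},{"dx":0,"dy":-36.7,"dz":-47.5,"spin":-0.45},{"dx":0,"dy":-37.5,"dz":-48.5,"spin":-0.45},{"dx":0,"dy":-37.5,"dz":-48.5,"spin":-0.45},{"dx":0,"dy":-37.5,"dz":-48.5,"spin":-0.45}]' 100
python3 - <<'E'
from h import *
from plant import capture,sensors
o=sensors.get_obs();T=tool(o);print(o["time"],T.round(3),o["joint_positions"])
c=capture("wrist");cv2.imwrite("pics/w1.png",c["frame"])
c=capture("side");cv2.imwrite("pics/s1.png",c["frame"])
E
```

```text
time: 1.93
tool_pos: [505.9, 37.2, 226.4]
tcp_rot: [-0.253, 1.57, -2.57]
contact_force: [0.5, 0.7, 0.3]
grip_width: 91.7
1.9333 [[-1.00000e-03  7.34000e-01 -6.79000e-01  5.05924e+02]
 [-1.00000e-03 -6.79000e-01 -7.34000e-01  3.72280e+01]
 [-1.00000e+00 -0.00000e+00  1.00000e-03  2.26414e+02]
 [ 0.00000e+00  0.00000e+00  0.00000e+00  1.00000e+00]] [-7.73032689e-02  3.10467580e-01  1.57125091e+00 -7.01968735e-04
  1.26075557e+00  6.68785050e-01]
```

View pics/w1.png

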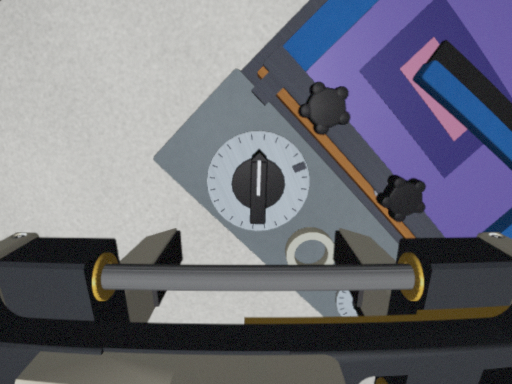

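View pics/s1.png

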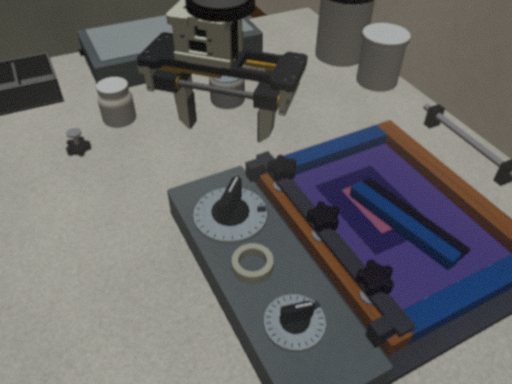

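The wrist view shows the knob at about (258,182), its nose up, and the tab at (299,167). The bar lies square to the jaws. I'll measure from this view.

```bash
python3 - <<'E'
import cv2
a=cv2.imread("pics/w1.png")[125:237,200:318]
cv2.imwrite("pics/zw.png",cv2.resize(a,None,fx=5,fy=5,interpolation=cv2.INTER_CUBIC))
from h import *
from plant import capture,sensors
T=tool(sensors.get_obs());c=capture("wrist");g=cv2.cvtColor(c["frame"],6).astype(float)
M=T@np.array(c["mount"])
# plate-edge circle, sub-pixel: bright plate mask contour
hsv=cv2.cvtColor(c["frame"],cv2.COLOR_BGR2HSV);m=((g>125)).astype(np.uint8)
roi=np.zeros_like(m);cv2.circle(roi,(258,181),60,1,-1)
print(g[181,195:325:4].astype(int))
E
```

```text
[122 124 118 175 180 178 178 180 182  92  60  56  61  54  52  76 177  55
  51  56  49  50  75 184 185 180 185 185 179 121 121 122 125]
```

View pics/zw.png

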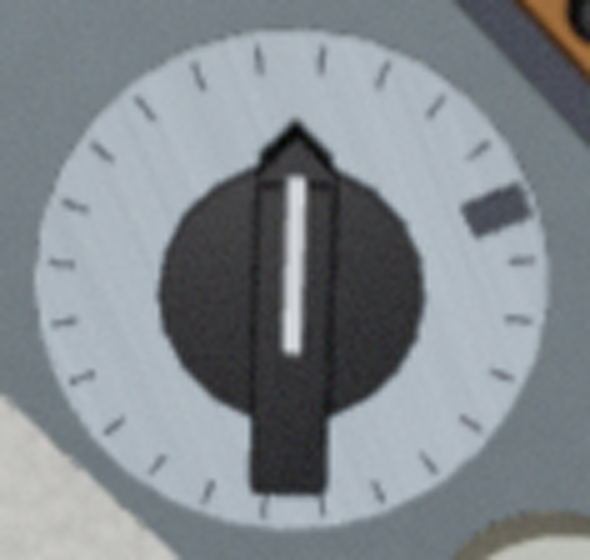

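```bash
cat > meas.py <<'E'
from h import *
from plant import capture,sensors
def meas(lp):
    T=tool(sensors.get_obs());c=capture("wrist");g=cv2.GaussianBlur(cv2.cvtColor(c["frame"],6),(3,3),0)
    M=T@np.array(c["mount"])
    m=(g>150).astype(np.uint8)
    n,lab,st,ce=cv2.connectedComponentsWithStats(m)
    for i in range(1,n):
        if st[i,4]>25 : print(i,st[i],ce[i].round(1)) if 25<st[i,4]<9000 else None
    return T,c,g,M,m,lab,st,ce
E
python3 - <<'E'
from meas import *
T,c,g,M,m,lab,st,ce=meas(0)
E
```

```text
2 [ 207  130  102  100 5214] [256.4 177.7]
3 [256 160   4  34 108] [257.6 176.7]
4 [286 231  47  33 604] [309.3 245.3]
6 [ 92 272   6  26  59] [ 93.9 284.9]
7 [418 273   6  25  63] [420.7 284.7]
8 [ 149  291  174   33 4510] [229.8 306.1]
9 [337 291  20  25 347] [344.9 303.8]
10 [360 377  14   7  69] [368.  380.7]
11 [ 15 380  37   4  98] [ 29.2 382. ]
```

```bash
python3 - <<'E'
from meas import *
T,c,g,M,m,lab,st,ce=meas(0)
pl=(lab==2).astype(np.uint8)
ct=max(cv2.findContours(pl,0,1)[0],key=len)[:,0]
h=cv2.convexHull(ct)[:,0].astype(float)
P=plane(c,h,68,M);ax,r=circ(P);print("axis",ax,r)
ys,xs=np.nonzero(lab==3);L=plane(c,np.c_[xs,ys],114,M)[:,:2]
d=np.linalg.svd(L-L.mean(0))[2][0]; print("line",ang(d),ang(-d),L.mean(0), "mean rel",L.mean(0)-ax)
# tab: dark blob within plate
f=cv2.fillPoly(np.zeros_like(pl),[cv2.convexHull(ct)],1)
k=((f==1)&(g<115)).astype(np.uint8);n,l2,s2,c2=cv2.connectedComponentsWithStats(k)
for i in range(1,n):
    if s2[i,4]>15:
        p=plane(c,[c2[i]],74,M)[0,:2];print(s2[i],c2[i],p,np.linalg.norm(p-ax),ang(p-ax))
tip=plane(c,[(200+295.5/5-.1,125+122/5)],114,M)[0,:2];print("tip",tip,np.linalg.norm(tip-ax),ang(tip-ax))
print("tool y ang",ang(T[:2,1]), sensors.get_obs()["time"],T[:3,3])
E
```

```text
2 [ 206  130  103  100 5211] [256.3 177.8]
3 [256 160   4  34 108] [257.5 176.6]
4 [286 232  47  32 603] [309.3 245.4]
6 [ 92 272   6  26  59] [ 93.9 284.9]
7 [418 272   6  26  64] [420.7 284.5]
8 [ 149  291  174   33 4508] [229.8 306.1]
9 [337 291  20  25 347] [344.9 303.7]
10 [360 377  14   7  69] [368.  380.7]
11 [ 15 380  37   4  99] [ 29.1 382. ]
axis [507.06016581  38.16554778] 57.759515521424575
line -135.33846359439713 44.661536405602874 [518.25999627  49.66540113] mean rel [11.19983046 11.49985335]
[ 231  148   53   76 2327] [257.11946713 184.97636442] [505.69459441  36.79100094] 1.9375665864264489 -134.81232449540147
[292 161  13  10  80] [298.175 165.725] [553.33700192  22.07445503] 48.99457955815162 -19.173266633609707
tip [537.04430324  67.82706422] 42.17646328106111 44.69009240622108
tool y ang -42.90714000819224 2.1833 [505.85427218  36.15282765 226.84736479]
```

```bash
python3 -m crank '[{"dx":1,"dy":0,"dz":-0.1,"spin":0.04},{"dx":3,"dy":0,"dz":-0.1,"spin":0.04},{"dx":5.5,"dy":0,"dz":-0.1,"spin":0.04},{"dx":8,"dy":0,"dz":-0.1,"spin":0.04},{"dx":10,"dy":0,"dz":-0.1,"spin":0.04},{"dx":12,"dy":0,"dz":-0.1,"spin":0.04},{"dx":13.5,"dy":0,"dz":-0.1,"spin":0.04},{"dx":14.2,"dy":0,"dz":-0.1,"spin":0.04},{"dx":14.4,"dy":0,"dz":-0.1,"spin":0.04},{"dx":14.4,"dy":0,"dz":-0.1,"spin":0.04},{"dx":14.4,"dy":0,"dz":-0.1,"spin":0.04}]' 60
python3 -m crank '[{"dx":0,"dy":0,"dz":0,"spin":0},{"dx":0,"dy":0,"dz":0,"spin":0},{"dx":0,"dy":0,"dz":0,"spin":0},{"dx":0,"dy":0,"dz":0,"spin":0},{"dx":0,"dy":0,"dz":0,"spin":0},{"dx":0,"dy":0,"dz":0,"spin":0},{"dx":0,"dy":0,"dz":0,"spin":0},{"dx":0,"dy":0,"dz":0,"spin":0},{"dx":0,"dy":0,"dz":0,"spin":0},{"dx":0,"dy":0,"dz":0,"spin":0}]' 0
python3 - <<'E'
from h import *
from plant import capture,sensors
o=sensors.get_obs();print(o["contact_force"],o["moment"],ang(tool(o)[:2,1]))
cv2.imwrite("pics/w2.png",capture("wrist")["frame"])
E
```

```text
time: 3.1
tool_pos: [507.6, 37.8, 83.6]
tcp_rot: [2.21, 1.569, -0.148]
contact_force: [-0.0, -0.7, -0.3]
grip_width: 54.8
time: 3.93
tool_pos: [507.3, 38.0, 82.8]
tcp_rot: [1.829, 1.57, -0.529]
contact_force: [0.8, -2.0, 0.0]
grip_width: 15.7
[ 0.82821598 -1.97965563  0.01344156] [-0.30972085 -0.18494178 -0.03485849] -45.09402105924698
```

View pics/w2.png

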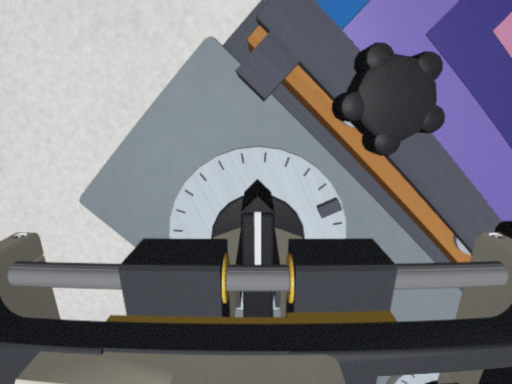

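The jaws hold the bar. The nose is at (257,183) and the tab top at about (330,208). I'll re-measure the tab from this close view and then turn.

```bash
python3 - <<'E'
from h import *
from plant import capture,sensors
a=cv2.imread("pics/w2.png")[140:240,160:360];cv2.imwrite("pics/zw2.png",cv2.resize(a,None,fx=4,fy=4,interpolation=cv2.INTER_CUBIC))
T=tool(sensors.get_obs());c=capture("wrist");M=T@np.array(c["mount"])
for q in[(329.5,208),(329,207)]:
    p=plane(c,[q],74,M)[0,:2]; 
    for ax in [(507.1,38.0),T[:2,3]]: print(p,np.linalg.norm(p-ax),ang(p-ax))
g=cv2.GaussianBlur(cv2.cvtColor(c["frame"],6),(3,3),0)
m=(g>140).astype(np.uint8);m[236:]=0;m=(cv2.connectedComponents(m)[1]);m=(m==m[165,240]).astype(np.uint8)
h=cv2.convexHull(max(cv2.findContours(m,0,1)[0],key=len))[:,0]
h=h[h[:,1]<228];P=plane(c,h,68,M);print("circ",circ(P),len(h))
t=plane(c,[(257.5,181)],114,M)[0];print("tip",t,ang(t[:2]-[507.1,38]))
E
```

```text
[553.15731398  21.45310575] 48.939512463205226 -19.76171170196421
[553.15731398  21.45310575] 48.7924204458832 -19.775341033332136
[553.36475384  22.16223605] 48.900533887402304 -18.897559363288288
[553.36475384  22.16223605] 48.75328307572578 -18.908590951517183
circ (array([470.70846398, 114.43911542]), np.float64(135.20995969346208)) 5
tip [540.3770962   71.29763025 114.        ] 45.017672088149006
```

View pics/zw2.png

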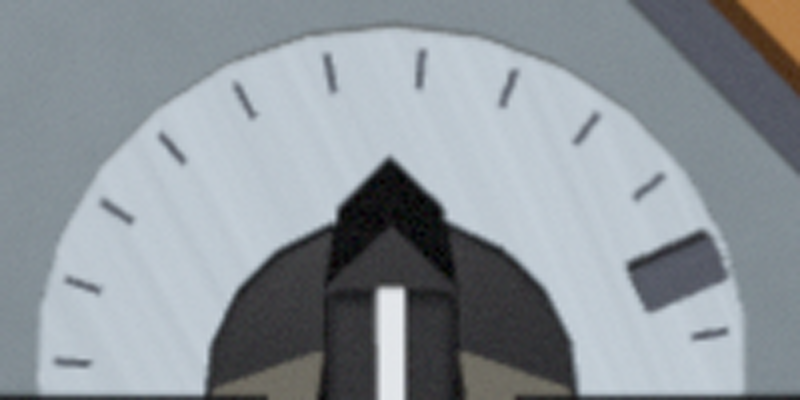

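```bash
python3 -m crank '[{"dx":0,"dy":0,"dz":0,"spin":0.03},{"dx":0,"dy":0,"dz":0,"spin":0.1},{"dx":0,"dy":0,"dz":0,"spin":0.18},{"dx":0,"dy":0,"dz":0,"spin":0.26},{"dx":0,"dy":0,"dz":0,"spin":0.34},{"dx":0,"dy":0,"dz":0,"spin":0.42},{"dx":0,"dy":0,"dz":0,"spin":0.5},{"dx":0,"dy":0,"dz":0,"spin":0.58},{"dx":0,"dy":0,"dz":0,"spin":0.66},{"dx":0,"dy":0,"dz":0,"spin":0.74},{"dx":0,"dy":0,"dz":0,"spin":0.82},{"dx":0,"dy":0,"dz":0,"spin":0.9},{"dx":0,"dy":0,"dz":0,"spin":0.98},{"dx":0,"dy":0,"dz":0,"spin":1.05},{"dx":0,"dy":0,"dz":0,"spin":1.1},{"dx":0,"dy":0,"dz":0,"spin":1.13},{"dx":0,"dy":0,"dz":0,"spin":1.13},{"dx":0,"dy":0,"dz":0,"spin":1.13},{"dx":0,"dy":0,"dz":0,"spin":1.13}]' 0
python3 - <<'E'
from h import *
from plant import capture,sensors
o=sensors.get_obs();T=tool(o);print(o["contact_force"],o["moment"],ang(T[:2,1]))
c=capture("wrist");cv2.imwrite("pics/w3.png",c["frame"])
a=c["frame"][140:240,160:360];cv2.imwrite("pics/zw3.png",cv2.resize(a,None,fx=4,fy=4,interpolation=cv2.INTER_CUBIC))
E
```

```text
time: 5.62
tool_pos: [507.5, 37.0, 82.8]
tcp_rot: [2.408, 1.569, -1.079]
contact_force: [1.2, -7.1, -0.3]
grip_width: 15.9
[ 1.16878636 -7.07425569 -0.3204646 ] [-1.02675889 -0.23351385 -0.00623762] -109.83165455335332
```

View pics/zw3.png

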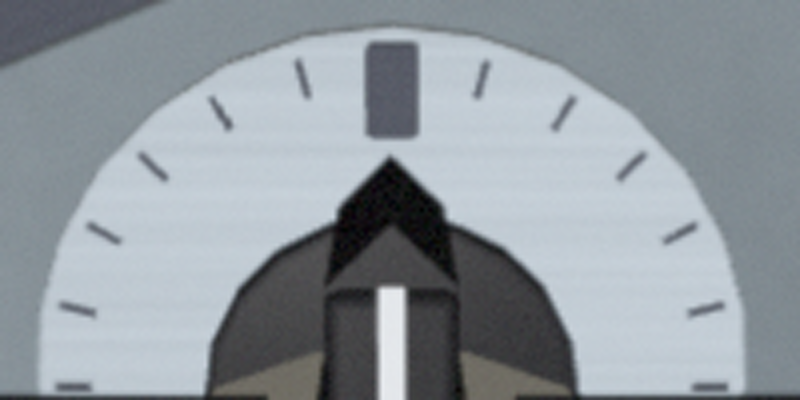

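The nose tip (x about 391) lines up with the tab centre (x about 391.5) in the zoomed view. Next I release, let the fingers open, and lift away.

```bash
python3 -m crank '[{"dx":0,"dy":0,"dz":0,"spin":0},{"dx":0,"dy":0,"dz":0,"spin":0},{"dx":0,"dy":0,"dz":0,"spin":0},{"dx":0,"dy":0,"dz":0,"spin":0},{"dx":0,"dy":0,"dz":0,"spin":0},{"dx":0,"dy":0,"dz":0,"spin":0},{"dx":-1,"dy":0,"dz":0,"spin":0},{"dx":-3,"dy":0,"dz":0,"spin":0},{"dx":-5.5,"dy":0,"dz":0,"spin":0},{"dx":-8,"dy":0,"dz":0,"spin":0},{"dx":-10.5,"dy":0,"dz":0,"spin":0},{"dx":-12.5,"dy":0,"dz":0,"spin":0},{"dx":-13.7,"dy":0,"dz":0,"spin":0},{"dx":-14,"dy":0,"dz":0,"spin":0},{"dx":-14,"dy":0,"dz":0,"spin":0},{"dx":-14,"dy":0,"dz":0,"spin":0}]' 60
python3 - <<'E'
from meas import *
T,c,g,M,m,lab,st,ce=meas(0)
cv2.imwrite("pics/w4.png",c["frame"]);a=c["frame"][120:240,195:325]
cv2.imwrite("pics/zw4.png",cv2.resize(a,None,fx=5,fy=5,interpolation=cv2.INTER_CUBIC))
cv2.imwrite("pics/s4.png",capture("side")["frame"])
E
```

```text
time: 7.0
tool_pos: [506.6, 38.2, 222.3]
tcp_rot: [0.38, 1.57, -3.108]
contact_force: [-1.1, 0.6, -0.1]
grip_width: 55.3
2 [503   0   9  39 198] [508.4  13.8]
4 [ 407   84   69   75 2239] [436.7 123. ]
5 [460 103   4  22  65] [461.1 113.1]
6 [ 207  131  104  102 5498] [258.2 180. ]
7 [ 328  136   55   55 1315] [354.7 162.7]
9 [257 161   4  36 137] [258.5 178.6]
10 [154 273   5  28  67] [155.4 286.7]
12 [356 274   6  27  68] [359.3 287.2]
13 [455 287   8  23  82] [458.3 298.2]
14 [ 53 288  11  31 106] [ 57.9 303.2]
15 [ 192  291  132   26 3118] [257.4 304. ]
16 [433 373   6  11  38] [435.9 378.7]
17 [ 15 380  37   4 100] [ 29.1 381.9]
```

View pics/zw4.png

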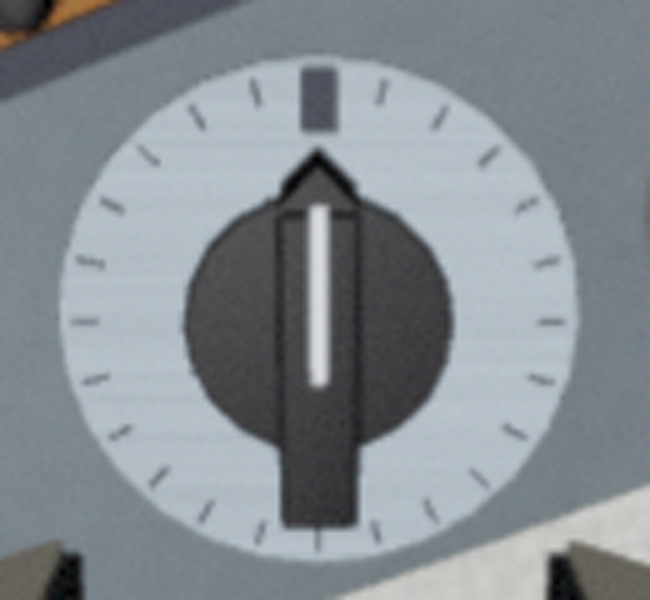

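View pics/s4.png

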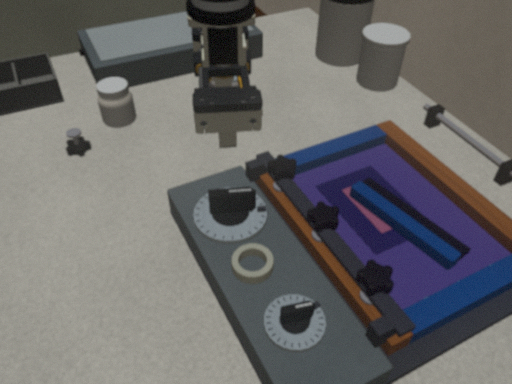

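The nose (x about 318) points at the tab centre (x about 319). In the side view the smaller knob and the tape roll haven't moved, and the gripper is clear. I'm handing the job in.

```bash
python3 -c "
from plant import bot;print(bot.close_job())"
```

```text
the job is handed in; nothing more can be done
None
```

I gripped the larger knob, turned it about 65° clockwise (seen from above) to its index tab, let go and lifted clear. I handed the job in at about 7 s of the 32 s allowed.

- **Alignment:** in the last wrist picture the nose, white line and tab centre line up within about a pixel, roughly 1°.
- **Surroundings:** the last side picture shows the smaller knob and the tape roll where they were, and the gripper clear of everything. The highest force reading I saw was about 7 N.
- **Disagreements:** the first side-view estimate of the turn was about 69°, against about 64–65° from the wrist camera. I used the wrist value, and the pictures taken after turning and after release confirmed it. My first move command was refused because keys were missing from its rows; nothing moved.

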